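# Seat the spare lens barrel in the empty V-groove and hold it down

### The job

One of the four V-grooves of the steel bonding fixture has no lens barrel in it. Lift the spare barrel from its wooden rest, lay it in that empty groove with its ends about level with the groove's ends, press it lightly down onto both sloping faces, and finish while still holding it pressed there. Do not drop or ram the barrel, and leave the barrels already in the fixture and everything else on the bench where they are.

Things in the scene. Friction and masses are not known exactly. Their poses are not given: they have to be found in the camera images.
- spare: The spare: an aluminium lens barrel: plain cylinder 30 mm in diameter and 100 mm long with thin black end rings, about 0.14 kg; origin at its centre, x along its axis. It lies level on the wooden rest, its axis 40 mm above the bench, parallel to the rest's x.
- rest: Fixed wooden rest 112 x 60 mm, origin at the centre of its underside. Two end blocks (24 mm along x, 56 wide, at x = +-40 mm, top 25 mm high, side ridges 33 mm high) carry the spare; in the 56 mm gap between them only the 8 mm base lies under the barrel, and fingers fit on both sides.
- fixture: Fixed steel fixture, base 116 (x) x 256 (y) x 12 mm, origin at centre of underside. Four V-grooves run along x, at y = -90, -30, 30, 90 mm; three hold barrels, which one is empty varies. A groove is two 90 degree V-saddles, each 22 mm long, 48 wide, 51 high, centred at x = +-39 mm; the 56 mm gap between them is open to the base: fingers fit there around the barrel. Seated axis 55 mm above bench.
- faces_left: The sloping faces (polished rigid steel, slippery) on the +y side of all four grooves, part of the fixture; origin that of the fixture.
- faces_right: The sloping faces (polished rigid steel, slippery) on the -y side of all four grooves, part of the fixture; origin that of the fixture.
- groove1 (a point): Where the centre of a barrel seated in groove 1 lies (fixture y = -90 mm, 55 mm above the bench); x along the groove, z up.
- groove2 (a point): Where the centre of a barrel seated in groove 2 lies (fixture y = -30 mm, 55 mm above the bench); x along the groove, z up.
- groove3 (a point): Where the centre of a barrel seated in groove 3 lies (fixture y = +30 mm, 55 mm above the bench); x along the groove, z up.
- groove4 (a point): Where the centre of a barrel seated in groove 4 lies (fixture y = +90 mm, 55 mm above the bench); x along the groove, z up.
- barrel_a: Already in one of the grooves, leave alone: an aluminium lens barrel: plain cylinder 30 mm in diameter and 100 mm long with thin black end rings, about 0.14 kg; origin at its centre, x along its axis. 
- barrel_b: Already in one of the grooves, leave alone: an aluminium lens barrel: plain cylinder 30 mm in diameter and 100 mm long with thin black end rings, about 0.14 kg; origin at its centre, x along its axis. 
- barrel_c: Already in one of the grooves, leave alone: an aluminium lens barrel: plain cylinder 30 mm in diameter and 100 mm long with thin black end rings, about 0.14 kg; origin at its centre, x along its axis. 
- bush: bystander, leave alone: small brass bush, ring 28 mm across, 22 mm high, standing beside the fixture's -y end.
- lens_cell: bystander, leave alone: short wide aluminium ring 48 mm across, 30 mm high, standing on the bench.
- screwdriver: bystander, leave alone: screwdriver 190 mm long with an orange handle, lying near the robot.
- hammer: bystander, leave alone: hammer 260 mm long with a wooden handle, lying at the far side.
- wrench: bystander, leave alone: steel wrench 170 mm long, lying at the far side.
- spray: bystander, leave alone: white can 48 mm across, 130 mm high, standing at the far side.
- carton: bystander, leave alone: cardboard carton 70 x 50 x 35 mm, near the robot.
There are look-alikes about, which are no part of the job. Of the things that look like the rest, the middle-sized one is meant.

How it is judged:
On the way:
1. the spare is lifted clear of its rest by the fingers (height (world z) of spare above 0.055 m and contact force between spare and the fingers above 0.5 N and contact force between spare and rest below 0.05 N), for 0.1 s.
At the end, for the whole second after the job is handed in: Spare still in the empty groove: centre within 12 mm along, 2 mm across, 2 mm in height of seated; axis within 0.035 rad; fingers touch it with over 2 N and each sloping face bears over 2 N. Other barrels within 6 mm, other loose things within 30 mm of their start (((x of spare in the frame of groove1 between -0.012 and 0.012 m and y of spare in the frame of groove1 between -0.002 and 0.002 m and z of spare in the frame of groove1 between -0.0025 and 0.002 m) or (x of spare in the frame of groove2 between -0.012 and 0.012 m and y of spare in the frame of groove2 between -0.002 and 0.002 m and z of spare in the frame of groove2 between -0.0025 and 0.002 m) or (x of spare in the frame of groove3 between -0.012 and 0.012 m and y of spare in the frame of groove3 between -0.002 and 0.002 m and z of spare in the frame of groove3 between -0.0025 and 0.002 m) or (x of spare in the frame of groove4 between -0.012 and 0.012 m and y of spare in the frame of groove4 between -0.002 and 0.002 m and z of spare in the frame of groove4 between -0.0025 and 0.002 m)) and angle between the x axis of spare and the x axis of fixture, either way round below 0.035 rad and contact force between spare and faces_left above 2 N and contact force between spare and faces_right above 2 N and contact force between spare and the fingers above 2 N and linear speed of spare below 0.02 m/s and distance of each of barrel_a, barrel_b, barrel_c from where it was at the start of the episode below 0.006 m and distance of each of bush, lens_cell, screwdriver, hammer, wrench, spray, carton from where it was at the start of the episode below 0.03 m); the arm keeps its last pose, push and grip.
It fails at once if the spare is dropped (falls free of the fingers faster than 0.4 m/s) (linear speed of spare above 0.4 m/s and contact force between spare and the fingers below 0.05 N).
It fails at once if the spare is rammed into a groove (more than 60 N on a face) (contact force between spare and faces_left above 60 N or contact force between spare and faces_right above 60 N).
It fails at once if a barrel already in the fixture is shifted more than 10 mm (distance of any of barrel_a, barrel_b, barrel_c from where it was at the start of the episode above 0.01 m).
It fails at once if another thing on the bench is shifted more than 40 mm (distance of any of bush, lens_cell, screwdriver, hammer, wrench, spray, carton from where it was at the start of the episode above 0.04 m).
It also fails if it takes over 35 s, if anything falls off the work surface, if the arm or the gripper's body presses on something with over 40 N, if the wrist force passes 120 N, or if a joint passes its speed limit or range.

### The arm

A 6-joint arm with a two-finger parallel gripper is mounted at the origin on the work surface. World frame = base frame: x ahead of the robot, y to its left, z up, the work surface at z = 0. Lengths are in m, angles in rad, forces in N, time in s.
With the tool pointing down it reaches from about 0.35 to 0.875 m from the base axis. Payload 15.5 kg.
Tool frame: the origin (TCP) lies midway between the tips of the shut fingers; the grasp point (between the pads) lies 19 mm behind it; z points along the fingers, y is the direction in which the jaws open and shut (so a half turn about z gives the same grasp; the last joint's range is limited). The gripper opens to 85 mm and grips with 20 to 120 N. Pads are 22 mm wide; open, the fingers measure 114 mm over their backs; the gripper's body (76 mm by 85 mm) begins 54 mm behind the grasp point. The pads swing forward as they close: fully open they stand 13 mm farther back than shut.
Start: joints at [-1.274, 0.494, 1.345, -0, 1.302, -0.096], TCP at [0.239, -0.578, 0.231] pointing down, gripper open.
Joint ranges: [-2.91, 2.91], [-0.82, 2.16], [0.22, 2.67], [-1.22, 4.37], [0.12, 2.79], [-3.08, 3.08]. Speed limits (rad/s): [1.89, 1.89, 2.57, 3.01, 3.01, 3.01].

### API

Orientations are given as a rotation vector (axis times angle).
In Python, from cell import env gives the robot as it stands.
- The arm moves only by the tool carry_out, never from a script. Its argument "increments" is a list of rows, each an object of numbers: "claw": the finger opening in cm, from 0 to 8.54; "dx", "dy", "dz": the shift along the world's x, y, z in cm; "rx", "ry", "rz": the turn, a rotation vector about the world's x, y, z in rad. A call has 1 to 5 rows; each row shifts and turns the commanded pose from where the row before left it; what a row does not reach is not made up. A row lasts 1/8 s, in which the tool goes at most 62.5 mm and 10.7 degrees, less where a joint would pass 70% of its speed; a pose out of reach is approached as far as the arm can. A call with a gripper value outside its range is refused whole. The fingers move at their own pace and stop on an object; "force" is the grip in N (left out, the last holds). Time passes only in rows, so rows that do not move let the fingers close. It gives the time, the measured TCP pose, the force and the opening at its end, in the units of the state.
- env.state(): the state, without advancing time (a new reading comes with each control period).
- env.camera(name): name is "scene" or "top" or "wrist"; returns the picture (480x640x3 uint8, red, green, blue); there is no depth.
- env.camera_info(name): a dict with "intrinsics" (3x3 intrinsics, pixels), "world_from_camera" (4x4, takes a point from camera to world coordinates); the wrist camera has in their place "hand_eye" (4x4, takes a point from camera to tool coordinates, whose origin is the TCP and whose axes are the flange's). Camera axes: x right, y down, z forward; pixel columns grow to the right and rows downward; lengths in m; the calibration is good to about 2 mm. A picture is of the moment at which its call begins: read the wrist's pose just before it. camera_info takes no time and is no camera call.
- env.hand_in(): hands the job in, once; it reports no verdict.
Trained networks look in the newest picture that a camera, given by its name, has taken for a name from the list of things; names that differ only in an ending like _2 or _b are one class to them, and where a whole thing is asked for, a point or a joint stands for the part that bears it (a point fixed in the world has none). Each returns a list of dicts, best first, with "score" (0 to 1); they miss things now and then, are a little off and sometimes report something else, mostly with a low value. They report only what shows in the picture. A call takes as long as a camera call. They do not tell look-alikes from the thing itself.
- env.spot_in(camera, query): "at" ([x, y, z] in m, in world coordinates, good to about 4 mm: the middle of the surface that is visible of it).
- env.cut_out(camera, query): "mask" (480x640 bool, what is visible of it).
The state is a dict: "time_s": time; "joint_positions": joint angles; "dq": joint speeds; "joint_torque": joint torques, N m; "ee_pos": TCP position; "tool_rot": TCP orientation; "wrist_force": force on the tool from outside, world axes, zero at the start; "ft_torque": the same for the moment, N m; "finger_gap": finger opening in m.
Only numpy, scipy, OpenCV 4.12 (cv2) and the standard library are available. Lean on these libraries where they do the work, as an engineer would, in place of code of your own. Each camera call takes 0.05 s, during which the arm holds its last target. There are 200 camera calls.

## Working session

There is one attempt and no reset: what is moved stays moved. The work goes in short steps, Python scripts to look and compute and a tool call to move; the robot and the scene stay as the last step left them, time stands still between calls to the robot, and variables do not carry over. Pictures are saved under pics/ and viewed, about 8 in all and at most 12, crops included, and the job is handed in when it is done.

Besides the shell and the picture viewer there is one more tool, called after "Call:" as a command line: name --argument value ..., lists and objects as JSON in quotes. carry_out: Moves the arm, as the interface text tells. Its arguments: {"type":"object","properties":{"increments":{"type":"array"},"force":{"type":"number"}},"required":["increments"]}

```bash
mkdir -p pics
python3 - <<'E'
from cell import env
import cv2, numpy as np
print(env.state())
for n in ("top","scene"):
    im=env.camera(n); cv2.imwrite(f"pics/{n}0.png",im[:,:,::-1])
    i=env.camera_info(n); print(n,np.round(i["intrinsics"],1).tolist(),np.round(i["world_from_camera"],4).tolist())
    for q in ("spare","rest","fixture","bush","lens_cell","carton"):
        print(q,[(np.round(d["at"],3).tolist(),round(d["score"],2)) for d in env.spot_in(n,q)])
print(env.camera_info("wrist"))
E
```

```text
{'time_s': 0.0, 'joint_positions': array([-1.27450029e+00,  4.94224691e-01,  1.34613788e+00,  2.04971760e-05,
        1.30249661e+00, -9.54971154e-02]), 'dq': array([0.00062628, 0.00122689, 0.00041744, 0.00148536, 0.00276168,
       0.0006598 ]), 'joint_torque': array([ 5.17352935e-03, -8.82147646e+01, -3.83862448e+01,  1.10814483e-04,
        1.00938807e-02, -5.65214896e-05]), 'ee_pos': array([ 0.23855828, -0.57728803,  0.23067216]), 'tool_rot': array([-3.08026881e+00, -6.11244511e-01,  1.68453700e-04]), 'wrist_force': array([ 0.27170404,  0.3541527 , -0.41660435]), 'ft_torque': array([ 0.00836887, -0.02846794,  0.00359675]), 'finger_gap': 0.08523389747101742}
top [[507.3, 0.0, 321.0], [0.0, 507.3, 230.5], [0.0, 0.0, 1.0]] [[-0.0104, -0.9987, 0.0499, 0.463], [-0.9999, 0.0107, 0.006, -0.0225], [-0.0065, -0.0499, -0.9987, 1.1015], [0.0, 0.0, 0.0, 1.0]]
spare [([0.598, -0.342, 0.052], 0.81), ([0.54, 0.128, 0.067], 0.53), ([0.77, -0.162, 0.03], 0.19)]
rest [([0.572, -0.155, 0.012], 0.96), ([0.445, -0.326, 0.003], 0.81), ([0.595, -0.333, 0.01], 0.63), ([0.514, 0.081, 0.048], 0.39)]
fixtu
[... 621 characters left out ...]
[0.58, 0.147, 0.017], 0.74)]
bush [([0.554, 0.01, 0.014], 0.75), ([0.563, 0.243, 0.07], 0.35)]
lens_cell [([0.386, -0.081, 0.021], 0.94)]
carton [([0.334, 0.287, 0.036], 0.68)]
{'intrinsics': array([[360.98495956,   0.        , 320.7926324 ],
       [  0.        , 360.98495956, 246.81377636],
       [  0.        ,   0.        ,   1.        ]]), 'hand_eye': array([[-3.32921666e-04, -9.63808605e-01, -2.66594939e-01,
         6.64321251e-02],
       [ 9.99999606e-01, -1.01502972e-04, -8.81832558e-04,
         2.56353963e-04],
       [ 8.22857629e-04, -2.66595128e-01,  9.63808259e-01,
        -1.42046088e-01],
       [ 0.00000000e+00,  0.00000000e+00,  0.00000000e+00,
         1.00000000e+00]])}
```

View pics/top0.png

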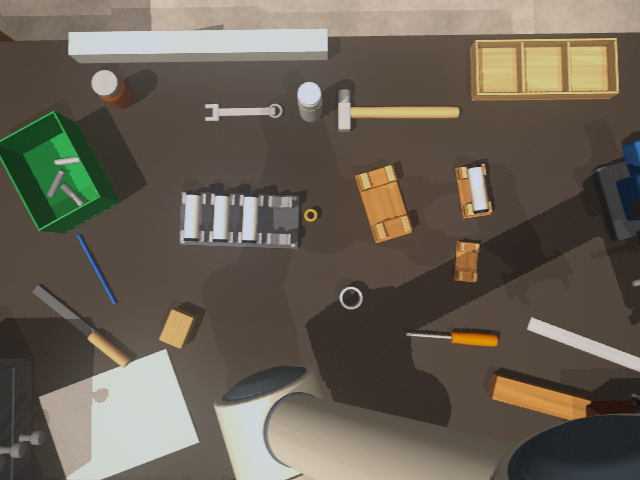

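View pics/scene0.png

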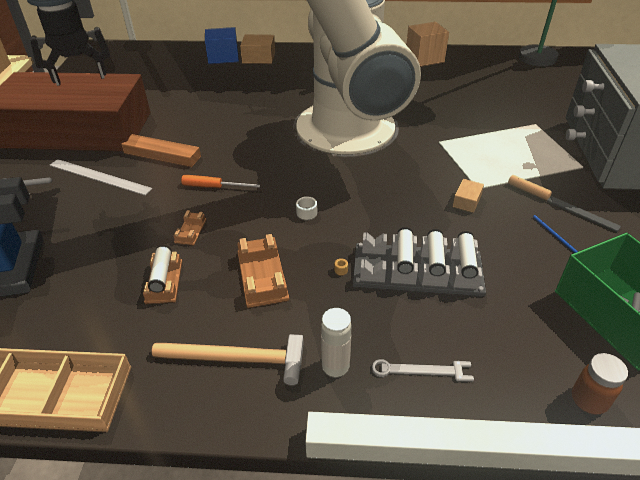

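Top view: three rest-like things lie at (383,203) large, (475,190) middle-sized with the barrel on it, and (467,261) small. The middle one fits the description. The grooves hold barrels at columns 192, 221 and 250. The one at about (285,217), next to the bush (311,215) and so at the fixture's -y end (groove 1), is empty. Next I'll fit a cylinder model to the masks.

```bash
cat > h.py <<'E'
from cell import env
import cv2, numpy as np
from scipy.optimize import minimize
from scipy.spatial.transform import Rotation as R
def cam(n, st=None):
    i=env.camera_info(n)
    if n!="wrist": return i["intrinsics"],np.array(i["world_from_camera"])
    st=st or env.state(); T=np.eye(4); T[:3,:3]=R.from_rotvec(st["tool_rot"]).as_matrix(); T[:3,3]=st["ee_pos"]
    return i["intrinsics"],T@i["hand_eye"]
def proj(P,K,T):
    c=(np.atleast_2d(P)-T[:3,3])@T[:3,:3]; u=c@K.T
    return u[:,:2]/u[:,2:]
def ray(uv,z,K,T):
    d=T[:3,:3]@np.linalg.solve(K,[*uv,1.]); return T[:3,3]+d*(z-T[2,3])/d[2]
def cyl(x,y,yaw,z,r=.015,l=.05):
    a=np.linspace(0,2*np.pi,40); s=np.array([1,-1])[:,None]
    X=np.stack(np.broadcast_arrays(s*l,r*np.cos(a),z+r*np.sin(a)),-1).reshape(-1,3)
    return X@R.from_euler('z',yaw).as_matrix().T+[x,y,0]
def fit(mask,p0,z,K,T):
    m=cv2.resize(mask.astype(np.uint8)*255,None,fx=2,fy=2).astype(float)/255
    def f(p):
        q=proj(cyl(p[0],p[1],p[2],z),K,T)*2+.5
        h=cv2.convexHull((q*16).round().astype(np.int32).reshape(-1,1,2))
        b=np.zeros(m.shape,np.uint8); cv2.fillConvexPoly(b,h,255,cv2.LINE_AA,4); b=b/255.
        return 1-np.minimum(b,m).sum()/np.maximum(b,m).sum()
    s=np.array([p0]*4,float); s[1,0]+=.01; s[2,1]+=.01; s[3,2]+=.1
    r=minimize(f,p0,method="Nelder-Mead",options=dict(initial_simplex=s,xatol=1e-4,fatol=1e-4))
    return r.x,1-r.fun
def fits(n,q,z,st=None,guess=None):
    K,T=cam(n,st)
    for d in env.cut_out(n,q):
        m=d["mask"]; 
        if m.sum()<50: continue
        v,u=np.nonzero(m); c=ray((u.mean(),v.mean()),z,K,T)
        best=max((fit(m,[c[0],c[1],a],z,K,T) for a in (0.2,-.2)),key=lambda t:t[1])
        print(n,q,round(d["score"],2),"px",u.mean().round(),v.mean().round(),"xy,yaw",best[0].round(4),"iou",round(best[1],3))
E
python3 - <<'E'
from h import *
for n in ("top","scene"):
    im=env.camera(n)
    fits(n,"spare",.04); fits(n,"barrel_a",.055)
    if n=="top": cv2.imwrite("pics/crop.png",cv2.resize(im[140:300,330:520,::-1],None,fx=4,fy=3.7,interpolation=cv2.INTER_CUBIC))
E
```

```text
top spare 0.97 px 478.0 189.0 xy,yaw [ 0.5997 -0.3462  0.1429] iou 0.945
top barrel_a 0.73 px 250.0 218.0 xy,yaw [ 0.5412  0.1297 -0.0525] iou 0.925
top barrel_a 0.7 px 193.0 216.0 xy,yaw [ 0.547   0.2495 -0.0281] iou 0.853
top barrel_a 0.63 px 221.0 217.0 xy,yaw [ 0.5442  0.1899 -0.0413] iou 0.943
scene spare 0.87 px 159.0 268.0 xy,yaw [ 0.5987 -0.3472  0.1412] iou 0.933
scene barrel_a 0.66 px 405.0 251.0 xy,yaw [ 0.5419  0.1296 -0.0416] iou 0.929
scene barrel_a 0.64 px 467.0 255.0 xy,yaw [ 0.5477  0.249  -0.0539] iou 0.936
scene barrel_a 0.63 px 436.0 253.0 xy,yaw [ 0.5448  0.1894 -0.0476] iou 0.889
```

View pics/crop.png

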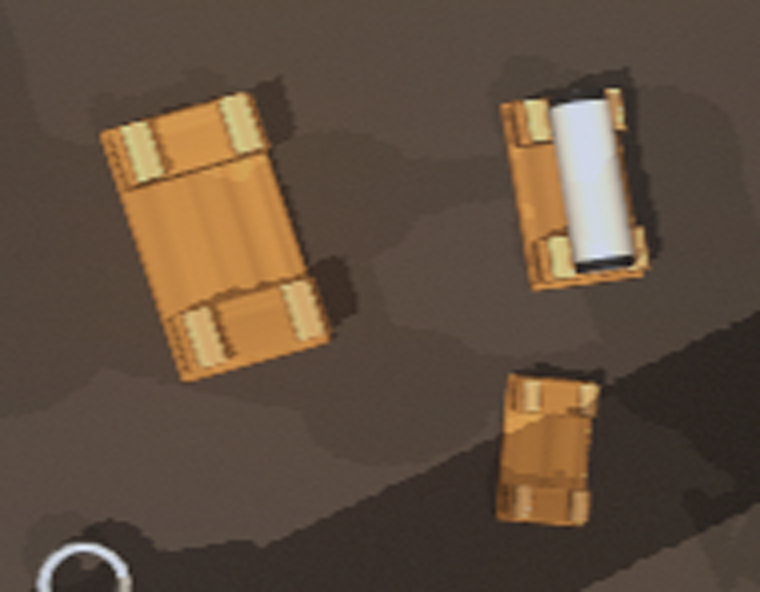

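The crop confirms that the middle-sized rest at (475,190) carries the spare. Both cameras agree within 1 mm: the spare is at (0.599, -0.347) with yaw 0.142, and groove 1 is at about (0.5387, 0.0697) with yaw -0.048. I'm approaching the hover position.

Call:
carry_out --increments '[{"dx": 4,"dy": 2.5,"rz": -0.05,"claw": 8},{"dx": 4,"dy": 2.5,"rz": -0.05},{"dx": 4,"dy": 2.5,"rz": -0.05},{"dx": 4,"dy": 2.5,"rz": -0.05},{"dx": 4,"dy": 2.5,"rz": -0.05}]'

```text
schema error: expected keys claw, dx, dy, dz, rx, ry, rz
```

Call:
carry_out --increments '[{"dx": 4,"dy": 2.5},{"dx": 4,"dy": 2.5},{"dx": 4,"dy": 2.5},{"dx": 4,"dy": 2.5,"dz": -2},{"dz": -3}]'

```text
schema error: expected keys claw, dx, dy, dz, rx, ry, rz
```

Run:
```python
from h import *
st=env.state(); print(st["ee_pos"].round(4),st["tool_rot"].round(3),R.from_rotvec(st["tool_rot"]).as_matrix().round(3).tolist(),st["finger_gap"])
im=env.camera("wrist"); cv2.imwrite("pics/w1.png",im[:,:,::-1]); fits("wrist","spare",.04,st)
```

```text
[ 0.2387 -0.5776  0.2313] [-3.081 -0.611 -0.   ] [[0.924, 0.382, -0.0], [0.382, -0.924, 0.0], [0.0, -0.0, -1.0]] 0.08531359905650927
```

View pics/w1.png

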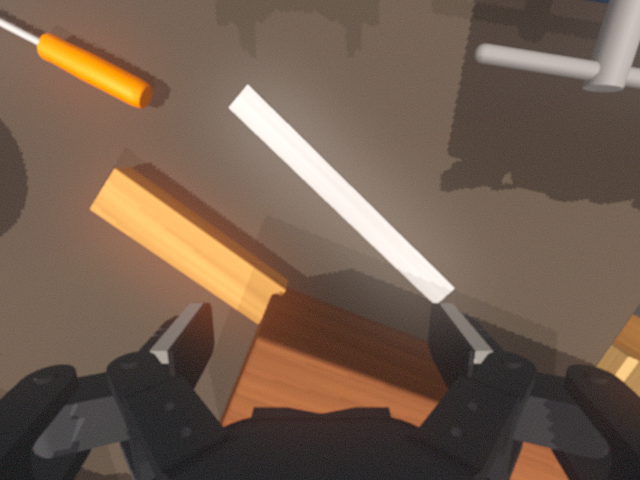

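That call was refused because every row needs all the keys. Nothing moved: the wrist view shows only the start area, with the brown block below and the vise at upper right (560,60). I'm resending it with full rows.

Call:
carry_out --increments '[{"dx": 4,"dy": 2.5,"dz": 0,"rx": 0,"ry": 0,"rz": -0.05,"claw": 8},{"dx": 4,"dy": 2.5,"dz": 0,"rx": 0,"ry": 0,"rz": -0.05,"claw": 8},{"dx": 4,"dy": 2.5,"dz": 0,"rx": 0,"ry": 0,"rz": -0.05,"claw": 8},{"dx": 4,"dy": 2.5,"dz": 0,"rx": 0,"ry": 0,"rz": -0.05,"claw": 8},{"dx": 4,"dy": 2.5,"dz": 0,"rx": 0,"ry": 0,"rz": -0.05,"claw": 8}]'

```text
time_s: 1.72
ee_pos: [0.4399, -0.4517, 0.2314]
tool_rot: [3.134, 0.22, 0.0]
wrist_force: [0.2, -0.2, 0.1]
finger_gap: 0.0803
```

Call:
carry_out --increments '[{"dx": 4,"dy": 2.5,"dz": 0,"rx": 0,"ry": 0,"rz": 0,"claw": 8},{"dx": 4,"dy": 2.5,"dz": 0,"rx": 0,"ry": 0,"rz": 0,"claw": 8},{"dx": 4,"dy": 2.5,"dz": 0,"rx": 0,"ry": 0,"rz": 0,"claw": 8},{"dx": 4,"dy": 2.5,"dz": -2,"rx": 0,"ry": 0,"rz": 0,"claw": 8},{"dx": 0,"dy": 0.5,"dz": -3,"rx": 0,"ry": 0,"rz": 0,"claw": 8}]'

```text
time_s: 2.35
ee_pos: [0.6016, -0.3459, 0.1812]
tool_rot: [3.132, 0.227, 0.004]
wrist_force: [0.2, -1.4, -0.4]
finger_gap: 0.0804
```

Run:
```python
from h import *
env.camera("top")
st=env.state(); print(st["ee_pos"].round(4),st["tool_rot"].round(3),R.from_rotvec(st["tool_rot"]).as_matrix().round(3).tolist(),st["finger_gap"])
im=env.camera("wrist"); cv2.imwrite("pics/w2.png",im[:,:,::-1]); fits("wrist","spare",.04,st)
```

```text
[ 0.5986 -0.3448  0.1763] [-3.13  -0.226  0.006] [[0.99, 0.144, -0.004], [0.144, -0.99, 0.003], [-0.003, -0.003, -1.0]] 0.07951095711124008
wrist spare 0.69 px 323.0 231.0 xy,yaw [ 0.5992 -0.346   0.1318] iou 0.974
```

View pics/w2.png

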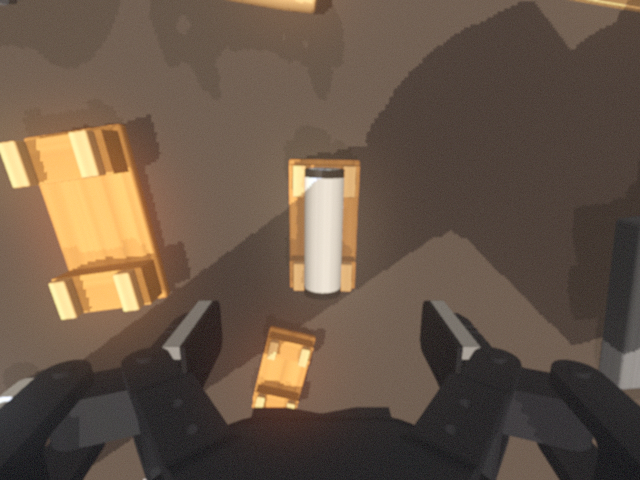

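The spare shows at (323,231) between the fingers. The wrist fit (0.5992, -0.346) agrees with the other cameras. Descending.

Call:
carry_out --increments '[{"dx": 0,"dy": -0.1,"dz": -3,"rx": 0,"ry": 0,"rz": 0,"claw": 7.5},{"dx": 0,"dy": 0,"dz": -3,"rx": 0,"ry": 0,"rz": 0,"claw": 7.5},{"dx": 0,"dy": 0,"dz": -3,"rx": 0,"ry": 0,"rz": 0,"claw": 7.5},{"dx": 0,"dy": 0,"dz": -2,"rx": 0,"ry": 0,"rz": 0,"claw": 7.5},{"dx": 0,"dy": 0,"dz": 0,"rx": 0,"ry": 0,"rz": 0,"claw": 7.5}]'

```text
time_s: 3.12
ee_pos: [0.5981, -0.3489, 0.0709]
tool_rot: [-3.133, -0.221, 0.002]
wrist_force: [0.3, 1.1, 0.2]
finger_gap: 0.0749
```

Call:
carry_out --increments '[{"dx": 0,"dy": 0,"dz": 0,"rx": 0,"ry": 0,"rz": 0,"claw": 7.5},{"dx": 0,"dy": 0,"dz": 0,"rx": 0,"ry": 0,"rz": 0,"claw": 7.5}]'

```text
time_s: 3.38
ee_pos: [0.5992, -0.3491, 0.0726]
tool_rot: [3.132, 0.222, 0.002]
wrist_force: [-0.8, 1.0, 0.1]
finger_gap: 0.0753
```

Call:
carry_out --increments '[{"dx": 0,"dy": 0.28,"dz": -2,"rx": 0,"ry": 0,"rz": 0,"claw": 6},{"dx": 0,"dy": 0,"dz": -2,"rx": 0,"ry": 0,"rz": 0,"claw": 6},{"dx": 0,"dy": 0,"dz": -1.1,"rx": 0,"ry": 0,"rz": 0,"claw": 6},{"dx": 0,"dy": 0,"dz": 0,"rx": 0,"ry": 0,"rz": 0,"claw": 6},{"dx": 0,"dy": 0,"dz": 0,"rx": 0,"ry": 0,"rz": 0,"claw": 6}]'

```text
time_s: 4.0
ee_pos: [0.599, -0.3461, 0.0208]
tool_rot: [3.133, 0.222, 0.001]
wrist_force: [0.6, -0.1, 0.4]
finger_gap: 0.0601
```

Call:
carry_out --increments '[{"dx": 0,"dy": 0,"dz": 0,"rx": 0,"ry": 0,"rz": 0,"claw": 3.6},{"dx": 0,"dy": 0,"dz": 0,"rx": 0,"ry": 0,"rz": 0,"claw": 3.2},{"dx": 0,"dy": 0,"dz": 0,"rx": 0,"ry": 0,"rz": 0,"claw": 2.8},{"dx": 0,"dy": 0,"dz": 0,"rx": 0,"ry": 0,"rz": 0,"claw": 2.0},{"dx": 0,"dy": 0,"dz": 0,"rx": 0,"ry": 0,"rz": 0,"claw": 2.0}]' --force 50

```text
time_s: 4.62
ee_pos: [0.5989, -0.3459, 0.0209]
tool_rot: [3.133, 0.223, 0.001]
wrist_force: [-0.7, 1.0, 5.3]
finger_gap: 0.0283
```

Call:
carry_out --increments '[{"dx": 0,"dy": 0,"dz": 0,"rx": 0,"ry": 0,"rz": 0,"claw": 2.0},{"dx": 0,"dy": 0,"dz": 0,"rx": 0,"ry": 0,"rz": 0,"claw": 2.0}]'

```text
time_s: 4.88
ee_pos: [0.5988, -0.346, 0.0209]
tool_rot: [3.133, 0.222, 0.001]
wrist_force: [-1.0, 0.7, 5.3]
finger_gap: 0.0286
```

Call:
carry_out --increments '[{"dx": 0,"dy": 0,"dz": 0.5,"rx": 0,"ry": 0,"rz": 0,"claw": 2.0},{"dx": 0,"dy": 0,"dz": 1.5,"rx": 0,"ry": 0,"rz": 0,"claw": 2.0},{"dx": 0,"dy": 0,"dz": 2,"rx": 0,"ry": 0,"rz": 0,"claw": 2.0},{"dx": 0,"dy": 0,"dz": 3,"rx": 0,"ry": 0,"rz": 0,"claw": 2.0},{"dx": 0,"dy": 0,"dz": 3,"rx": 0,"ry": 0,"rz": 0,"claw": 2.0}]'

```text
time_s: 5.5
ee_pos: [0.5988, -0.346, 0.1227]
tool_rot: [3.133, 0.223, 0.001]
wrist_force: [-0.1, -0.5, -1.4]
finger_gap: 0.0285
```

Call:
carry_out --increments '[{"dx": 0,"dy": 0,"dz": 3,"rx": 0,"ry": 0,"rz": 0,"claw": 2.0},{"dx": 0,"dy": 0,"dz": 0,"rx": 0,"ry": 0,"rz": 0,"claw": 2.0},{"dx": 0,"dy": 0,"dz": 0,"rx": 0,"ry": 0,"rz": 0,"claw": 2.0}]'

```text
time_s: 5.88
ee_pos: [0.5984, -0.3456, 0.1504]
tool_rot: [-3.134, -0.223, 0.0]
wrist_force: [-0.0, 0.8, -1.7]
finger_gap: 0.0285
```

Run:
```python
from h import *
env.camera("scene")
st=env.state(); print(st["ee_pos"].round(4),st["finger_gap"],st["wrist_force"],st["ft_torque"])
im=env.camera("wrist"); cv2.imwrite("pics/w3.png",im[:,:,::-1]); z=st["ee_pos"][2]+.019
for a in (.016,.019,.022): fits("wrist","spare",st["ee_pos"][2]+a,st)
fits("scene","spare",z)
```

```text
[ 0.5982 -0.3455  0.1497] 0.028731795011188544 [-0.28546955 -0.53298195 -2.53354103] [ 0.00959419 -0.0126095   0.03287477]
wrist spare 0.69 px 321.0 297.0 xy,yaw [ 0.5986 -0.3457  0.1317] iou 0.826
wrist spare 0.69 px 321.0 297.0 xy,yaw [ 0.5989 -0.3456  0.1291] iou 0.804
wrist spare 0.69 px 321.0 297.0 xy,yaw [ 0.5993 -0.3455  0.1239] iou 0.77
scene spare 0.73 px 142.0 223.0 xy,yaw [ 0.5999 -0.3466  0.1473] iou 0.729
```

View pics/w3.png

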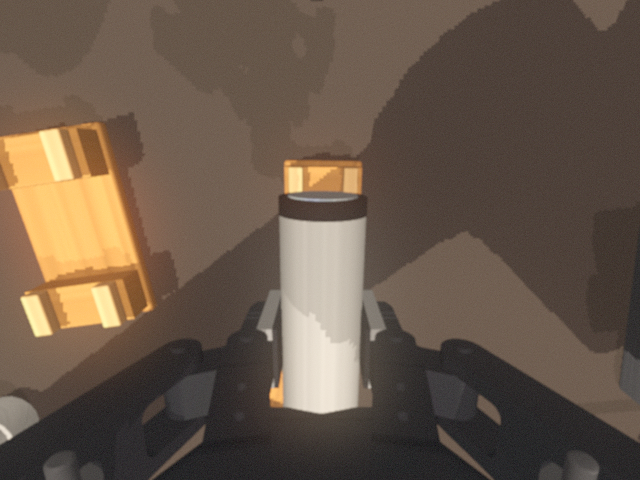

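The barrel is held centred and level (front ring at (322,205)), and the rest is empty behind it. Now I'm carrying it to above groove 1.

Call:
carry_out --increments '[{"dx": -0.6,"dy": 3,"dz": 0,"rx": 0,"ry": 0,"rz": -0.02,"claw": 2.0},{"dx": -0.6,"dy": 4.5,"dz": 0,"rx": 0,"ry": 0,"rz": -0.02,"claw": 2.0},{"dx": -0.6,"dy": 4.5,"dz": 0,"rx": 0,"ry": 0,"rz": -0.02,"claw": 2.0},{"dx": -0.6,"dy": 4.5,"dz": 0,"rx": 0,"ry": 0,"rz": -0.02,"claw": 2.0},{"dx": -0.6,"dy": 4.5,"dz": 0,"rx": 0,"ry": 0,"rz": -0.02,"claw": 2.0}]'

```text
time_s: 6.8
ee_pos: [0.5683, -0.1345, 0.1501]
tool_rot: [-3.141, -0.064, 0.0]
wrist_force: [0.0, 0.3, -1.3]
finger_gap: 0.0288
```

Call:
carry_out --increments '[{"dx": -0.6,"dy": 4.5,"dz": 0,"rx": 0,"ry": 0,"rz": -0.02,"claw": 2.0},{"dx": -0.6,"dy": 4.5,"dz": 0,"rx": 0,"ry": 0,"rz": -0.02,"claw": 2.0},{"dx": -0.6,"dy": 4.5,"dz": 0,"rx": 0,"ry": 0,"rz": -0.02,"claw": 2.0},{"dx": -0.6,"dy": 4.5,"dz": 0,"rx": 0,"ry": 0,"rz": -0.02,"claw": 2.0},{"dx": -0.5,"dy": 2.5,"dz": -2,"rx": 0,"ry": 0,"rz": -0.006,"claw": 2.0}]'

```text
time_s: 7.42
ee_pos: [0.5402, 0.0712, 0.131]
tool_rot: [-3.141, 0.068, -0.004]
wrist_force: [0.8, 0.2, -1.6]
finger_gap: 0.0286
```

Call:
carry_out --increments '[{"dx": 0,"dy": 0,"dz": 0,"rx": 0,"ry": 0,"rz": 0,"claw": 2.0},{"dx": 0,"dy": 0,"dz": 0,"rx": 0,"ry": 0,"rz": 0,"claw": 2.0}]'

```text
time_s: 7.68
ee_pos: [0.54, 0.0688, 0.1304]
tool_rot: [3.141, -0.069, 0.0]
wrist_force: [-0.1, -0.5, -1.0]
finger_gap: 0.0289
```

Run:
```python
from h import *
env.camera("top"); env.camera("scene")
st=env.state(); M=R.from_rotvec(st["tool_rot"]).as_matrix(); print(st["ee_pos"].round(4),M.round(4).tolist(),st["wrist_force"])
im=env.camera("wrist"); cv2.imwrite("pics/w4.png",im[:,:,::-1])
for n in("top","scene"): fits(n,"barrel_a",.055); 
K,T=cam("wrist",st)
# expected pixel centre line of the barrel's front end and of barrel_b etc.
fits("wrist","barrel_a",.055,st)
```

```text
[0.5402 0.0684 0.1306] [[0.999, -0.045, 0.0007], [-0.045, -0.999, -0.0001], [0.0007, 0.0001, -1.0]] [ 0.54626768 -0.50348128 -2.49882941]
scene barrel_a 0.84 px 405.0 250.0 xy,yaw [ 0.5414  0.1295 -0.063 ] iou 0.925
scene barrel_a 0.59 px 467.0 255.0 xy,yaw [ 0.5476  0.2492 -0.0888] iou 0.873
scene barrel_a 0.58 px 436.0 252.0 xy,yaw [ 0.5448  0.1887 -0.039 ] iou 0.947
wrist barrel_a 0.78 px 127.0 256.0 xy,yaw [ 0.544   0.189  -0.0468] iou 0.976
wrist barrel_a 0.72 px 222.0 254.0 xy,yaw [ 0.5413  0.1292 -0.047 ] iou 0.935
wrist barrel_a 0.57 px 34.0 259.0 xy,yaw [ 0.5469  0.2489 -0.0424] iou 0.979
wrist barrel_a 0.51 px 183.0 224.0 xy,yaw [ 0.5521  0.1559 -0.0505] iou 0.296
```

View pics/w4.png

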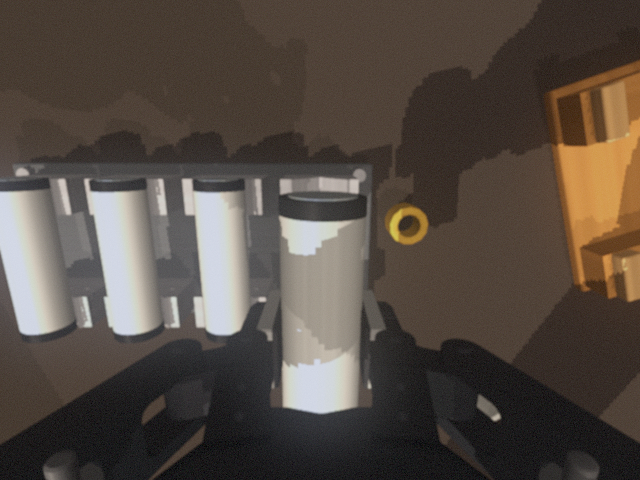

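The held barrel at (322,300) is over the empty groove, with the neighbours at (222,254), (127,256), (34,259) and the bush at (407,224). The wrist fits put groove 1 at (0.5385, 0.0694) with yaw -0.047, which agrees with the earlier value. I'm lowering to just above seating, where TCP z is expected to be 0.036.

Call:
carry_out --increments '[{"dx": -0.15,"dy": 0.08,"dz": -2,"rx": 0,"ry": 0,"rz": 0,"claw": 2.0},{"dx": 0,"dy": 0,"dz": -2,"rx": 0,"ry": 0,"rz": 0,"claw": 2.0},{"dx": 0,"dy": 0,"dz": -2,"rx": 0,"ry": 0,"rz": 0,"claw": 2.0},{"dx": 0,"dy": 0,"dz": -1.5,"rx": 0,"ry": 0,"rz": 0,"claw": 2.0},{"dx": 0,"dy": 0,"dz": -0.8,"rx": 0,"ry": 0,"rz": 0,"claw": 2.0}]'

```text
time_s: 8.6
ee_pos: [0.538, 0.0698, 0.0466]
tool_rot: [-3.141, 0.07, 0.001]
wrist_force: [0.1, 0.0, -2.0]
finger_gap: 0.0285
```

Call:
carry_out --increments '[{"dx": 0,"dy": 0,"dz": 0,"rx": 0,"ry": 0,"rz": 0,"claw": 2.0},{"dx": 0,"dy": 0,"dz": 0,"rx": 0,"ry": 0,"rz": 0,"claw": 2.0},{"dx": 0,"dy": 0,"dz": 0,"rx": 0,"ry": 0,"rz": 0,"claw": 2.0}]'

```text
time_s: 8.98
ee_pos: [0.5385, 0.07, 0.0478]
tool_rot: [-3.141, 0.069, -0.001]
wrist_force: [-0.4, -0.3, -1.0]
finger_gap: 0.0285
```

Call:
carry_out --increments '[{"dx": 0,"dy": -0.03,"dz": -0.3,"rx": 0,"ry": 0,"rz": 0,"claw": 2.0},{"dx": 0,"dy": 0,"dz": -0.3,"rx": 0,"ry": 0,"rz": 0,"claw": 2.0},{"dx": 0,"dy": 0,"dz": -0.3,"rx": 0,"ry": 0,"rz": 0,"claw": 2.0},{"dx": 0,"dy": 0,"dz": 0,"rx": 0,"ry": 0,"rz": 0,"claw": 2.0},{"dx": 0,"dy": 0,"dz": 0,"rx": 0,"ry": 0,"rz": 0,"claw": 2.0}]'

```text
time_s: 9.6
ee_pos: [0.5382, 0.0697, 0.0383]
tool_rot: [-3.141, 0.069, 0.0]
wrist_force: [0.7, 0.7, -0.7]
finger_gap: 0.0285
```

Call:
carry_out --increments '[{"dx": 0,"dy": 0,"dz": -0.1,"rx": 0,"ry": 0,"rz": 0,"claw": 2.0},{"dx": 0,"dy": 0,"dz": 0,"rx": 0,"ry": 0,"rz": 0,"claw": 2.0},{"dx": 0,"dy": 0,"dz": 0,"rx": 0,"ry": 0,"rz": 0,"claw": 2.0}]'

```text
time_s: 9.98
ee_pos: [0.5382, 0.0696, 0.0373]
tool_rot: [-3.141, 0.069, -0.0]
wrist_force: [-0.6, -0.7, -1.8]
finger_gap: 0.0286
```

Call:
carry_out --increments '[{"dx": 0,"dy": 0,"dz": -0.08,"rx": 0,"ry": 0,"rz": 0,"claw": 2.0},{"dx": 0,"dy": 0,"dz": 0,"rx": 0,"ry": 0,"rz": 0,"claw": 2.0},{"dx": 0,"dy": 0,"dz": 0,"rx": 0,"ry": 0,"rz": 0,"claw": 2.0}]'

```text
time_s: 10.35
ee_pos: [0.5381, 0.0696, 0.0365]
tool_rot: [3.141, -0.069, -0.0]
wrist_force: [0.5, 0.4, -1.4]
finger_gap: 0.0286
```

Call:
carry_out --increments '[{"dx": 0,"dy": 0,"dz": -0.05,"rx": 0,"ry": 0,"rz": 0,"claw": 2.0},{"dx": 0,"dy": 0,"dz": 0,"rx": 0,"ry": 0,"rz": 0,"claw": 2.0},{"dx": 0,"dy": 0,"dz": 0,"rx": 0,"ry": 0,"rz": 0,"claw": 2.0}]'

```text
time_s: 10.72
ee_pos: [0.5382, 0.0697, 0.0361]
tool_rot: [3.141, -0.069, 0.0]
wrist_force: [-0.5, 1.0, 3.3]
finger_gap: 0.0285
```

Contact has begun, with Fz about 4.7 N above the free-hanging value. Pressing in small steps.

Call:
carry_out --increments '[{"dx": 0,"dy": 0,"dz": -0.04,"rx": 0,"ry": 0,"rz": 0,"claw": 2.0},{"dx": 0,"dy": 0,"dz": 0,"rx": 0,"ry": 0,"rz": 0,"claw": 2.0},{"dx": 0,"dy": 0,"dz": 0,"rx": 0,"ry": 0,"rz": 0,"claw": 2.0}]'

```text
time_s: 11.1
ee_pos: [0.5383, 0.0697, 0.0359]
tool_rot: [-3.141, 0.069, -0.001]
wrist_force: [-1.7, 1.5, 8.5]
finger_gap: 0.0287
```

Run:
```python
from h import *
F=[];Q=[]
for i in range(8):
    env.camera("wrist"); s=env.state(); F.append(s["wrist_force"]);Q.append(s["ft_torque"])
print(np.mean(F,0),np.std(F,0),np.mean(Q,0),s["ee_pos"],s["time_s"])
```

```text
[-1.22585497  0.61395888  8.80876204] [0.52188284 0.52796118 0.4601093 ] [0.12531309 0.2710204  0.28107603] [0.53831258 0.06970755 0.03590293] 11.5
```

Call:
carry_out --increments '[{"dx": 0,"dy": 0,"dz": -0.04,"rx": 0,"ry": 0,"rz": 0,"claw": 2.0},{"dx": 0,"dy": 0,"dz": -0.03,"rx": 0,"ry": 0,"rz": 0,"claw": 2.0},{"dx": 0,"dy": 0,"dz": 0,"rx": 0,"ry": 0,"rz": 0,"claw": 2.0},{"dx": 0,"dy": 0,"dz": 0,"rx": 0,"ry": 0,"rz": 0,"claw": 2.0}]'

```text
time_s: 12.0
ee_pos: [0.5384, 0.0697, 0.0357]
tool_rot: [-3.141, 0.069, -0.001]
wrist_force: [-4.3, 0.2, 20.4]
finger_gap: 0.0287
```

Run:
```python
from h import *
F=[];Q=[]
for i in range(8):
    env.camera(("wrist","scene")[i==7]); s=env.state(); F.append(s["wrist_force"]);Q.append(s["ft_torque"])
print(np.mean(F,0),np.std(F,0),np.mean(Q,0),s["ee_pos"],s["time_s"],s["finger_gap"])
im=env.camera("scene"); cv2.imwrite("pics/s5.png",cv2.resize(im[200:320,310:500,::-1],None,fx=4,fy=4,interpolation=cv2.INTER_CUBIC))
fits("scene","spare",.055); fits("scene","barrel_a",.055)
for q in("bush","lens_cell"): print(q,[(np.round(d["at"],3).tolist(),round(d["score"],2)) for d in env.spot_in("scene",q)])
```

```text
[-4.44078581  1.08334072 20.54086776] [0.29075472 0.53411021 0.44768197] [0.14208653 0.69822467 0.34352944] [0.53837909 0.06972812 0.03575299] 12.4 0.028620354808635097
scene spare 0.83 px 374.0 250.0 xy,yaw [ 0.5395  0.0698 -0.0546] iou 0.807
scene barrel_a 0.94 px 436.0 252.0 xy,yaw [ 0.5442  0.1887 -0.0344] iou 0.951
scene barrel_a 0.85 px 467.0 254.0 xy,yaw [ 0.5477  0.2487 -0.0487] iou 0.947
scene barrel_a 0.57 px 406.0 254.0 xy,yaw [ 0.5458  0.13   -0.0686] iou 0.816
bush [([0.555, 0.008, 0.018], 0.49), ([0.592, 0.192, 0.042], 0.15)]
lens_cell [([0.386, -0.079, 0.02], 0.96), ([0.589, 0.168, 0.011], 0.41)]
```

View pics/s5.png

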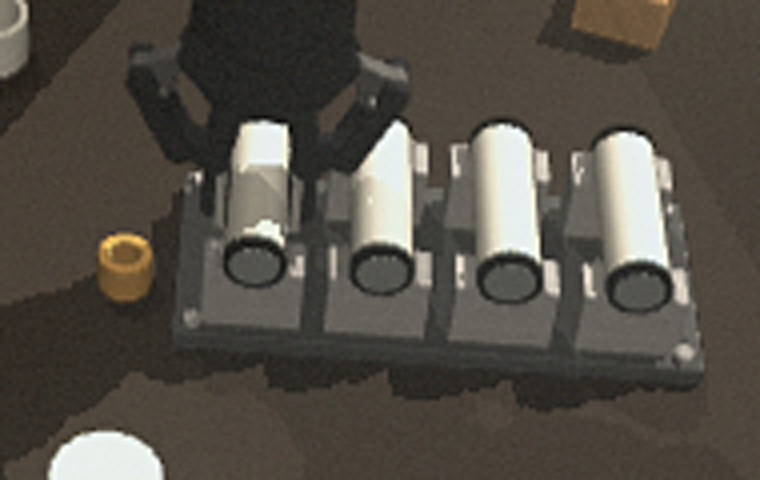

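The scene crop shows all four grooves filled. The spare lies at crop (258,205), level with its neighbours, between the fingers, and the bush (126,268) is where it was. Fz is about 22 N net and Fy only about 1 N, so both faces share the load at roughly 15 N each. The fit is 1 mm from the seated position, so I'm handing in.

```bash
python3 -c "
from cell import env
print(env.hand_in()); s=env.state(); print(s['wrist_force'],s['ee_pos'],s['finger_gap'])"
```

```text
the job is handed in; nothing more can be done
None
the job is handed in; nothing more can be done
```

I lifted the spare from the middle-sized rest, laid it in the empty groove (groove 1, at the fixture's -y end beside the bush), and handed the job in while still holding it pressed down. The hand-in reports no verdict, so the figures below are my own last checks, at about 12.4 s.

- **Position:** the camera fit put the spare at (0.5395, 0.0698). I worked out the seated point as (0.5385, 0.0694) from the three neighbouring barrels. The axis was within about 0.01 rad of the groove.
- **Height:** the TCP was at 35.8 mm, against 36 mm expected for a seated barrel.
- **Force:** the downward push was about 22 N net with about 1 N sideways. By geometry that is roughly 15 N on each sloping face, well between the 2 N and 60 N limits. This is inferred from the wrist force, not measured per face.
- **Grip:** I set 50 N. The finger gap read 28.6 mm on the 30 mm barrel throughout.
- **Other things:** two barrels fit within about 1 mm of their start, and the bush and lens cell within about 2 mm. I did not re-measure the other things after the placing.

**Checks that disagreed:**
- The groove 2 barrel's last fit was 4 mm off along its axis. It was a poor fit (overlap 0.82) because a finger hid part of the barrel, and in the picture it looked unmoved.
- The wrist showed 4.4 N along x and a 0.7 N m moment about y. The two saddles may be unevenly loaded along the barrel, or there is slight friction along the groove.

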